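# Pin the wheel-nest arm into the bench receiver

## Robot

A 6-joint arm with a two-finger parallel gripper is mounted at the origin on a cart in front of the work surface, level with it; the furniture and walls round the work are solid. World frame = base frame: x ahead of the robot, y to its left, z up, the work surface at z = 0. Lengths are in m, angles in degrees, forces in N, time in s.
With the tool pointing down it reaches from about 0.25 to 0.725 m from the base axis. Payload 9.7 kg.
Tool frame: the origin (TCP) lies midway between the tips of the shut fingers; the grasp point (between the pads) lies 19 mm behind it; z points along the fingers, y is the line along which they close (so a half turn about z gives the same grasp; the last joint's range is limited). The gripper opens to 85 mm and grips with 20 to 120 N. Pads are 22 mm wide; open, the fingers measure 114 mm over their backs; the gripper's body (76 mm by 85 mm) begins 54 mm behind the grasp point. The pads swing forward as they close: fully open they stand 13 mm farther back than shut.
Start: joints at [68.01, 4.979, 10.078, 95.1, 0, 90], TCP at [0.206, 0.51, 0.231] pointing down, gripper open.
Joint ranges: [-179.16, 179.16], [-48.56, 103.87], [-65.8, 70.77], [-126.05, 130.52], [-82.76, 87.17], [-180, 180]. Speed limits (degrees/s): [127.2, 127.2, 147.25, 180, 180, 180].

## Interface

Orientations are given as [roll, pitch, yaw] about the fixed x, y, z axes, in that order (R = Rz(yaw) Ry(pitch) Rx(roll)).
In Python, from workcell import * gives the robot as it stands.
- The arm moves only by the tool servo_tool, never from a script. Its argument "moves" is a list of rows, each a list of 4 numbers: the shift along the world's x, y, z in cm, then the turn about the world's z in rad. A call has 1 to 20 rows; each row is the pose to reach, as a shift and turn from the pose commanded when the call began; what a row does not reach only later rows make up. A row lasts 1/12 s, in which the tool goes at most 41.7 mm and 7.16 degrees, less where a joint would pass 70% of its speed; a pose out of reach is approached as far as the arm can. A call with a gripper value outside its range is refused whole. "claw" is the closure, from 0 (fully open) to 1 (shut), set as the call begins (left out, the last holds). The fingers move at their own pace and stop on an object; "force" is the grip in N (left out, the last holds). Time passes only in rows, so rows that repeat a pose let the fingers close. It gives the time, the measured TCP pose, the force, the opening and the grip force at its end, in the units of the state.
- get_obs(): the state, without advancing time (a new reading comes with each control period).
- camera(name): name is "side" or "top" or "wrist"; returns the picture (384x512x3 uint8, red, green, blue); there is no depth.
- get_calibration(name): a dict with "fx", "fy", "cx", "cy" (pixels), "k1" (the pictures are not rectified: a ray, as slopes to the right and down, at radius r is drawn at 1 + k1 r^2 times it, then the intrinsics apply), "rvec" (rotation vector, rad) and "tvec" (3), from world to camera coordinates, as OpenCV has them; the wrist camera has in their place "tool_from_camera" (4x4, takes a point from camera to tool coordinates, whose origin is the TCP and whose axes are the flange's). Camera axes: x right, y down, z forward; pixel columns grow to the right and rows downward; lengths in m; the calibration is good to about 2 mm. A picture is of the moment at which its call begins: read the wrist's pose just before it. get_calibration takes no time and is no camera call.
- job_done(): hands the job in; it is judged then, once.
The state is a dict: "time": time; "q": joint angles; "qd": joint speeds; "joint_efforts": joint torques, N m; "ee_pos": TCP position; "tcp_rot": TCP orientation; "wrist_force": force on the tool from outside, world axes, zero at the start; "torque": the same for the moment, N m; "opening": finger opening in m; "grasp_force": force on a finger pad.
Only numpy, scipy, OpenCV 4.12 (cv2) and the standard library are available. Lean on these libraries where they do the work, as an engineer would, in place of code of your own. Each camera call takes 0.05 s, during which the arm holds its last target. There are 200 camera calls.

## Task

Fit the tool arm with the round nest into the bench receiver, at its middle reach, ready for the next compressor wheel: pull the spring plunger's knob up and turn it so that the pin stays back by itself, then slide the arm nose first into the square sleeve until its middle hole lies under the pin. Finally turn the knob back so that the pin drops fully into the middle hole, and leave the fork arm and everything else on the bench where it is.

Things in the scene. Friction and masses are not known exactly. Their poses are not given: they have to be found in the camera images.
- receiver: bench receiver, fixed: grey base plate 150x100x10 mm with a dark steel square sleeve on it, bore 27x27 mm, open at both ends, bore floor 30 mm and outside top 61 mm above the bench. Origin: on the bench below the pin's axis; +x points along the sleeve out of its mouth, z up. Rear end at x = -45 mm. A seated arm has the same axes and its origin at (0, 0, 30 mm).
- mouth (a point): centre of the sleeve's mouth, 60 mm out (+x) from the receiver's origin and 43.5 mm above the bench; from here a bell mouth flares about 3 mm wider on each side, ending 10 mm further out. The arm's 25 mm tube has 1 mm play on each side in the sleeve. The base plate ends 3 mm outside the mouth
- knob_grip (a point): grip point of the plunger: middle of its black knurled round knob (28 mm across, reaching 12 mm below and 11 mm above this point), on a vertical axis over the sleeve; it rises with the pin: 91 mm above the bench with the pin out, 103 mm when locked back. Under it a slotted steel guide 23 mm wide; a rib on top of the knob shows the direction of its cross pin
- plunger (a joint): height of the pin in m: 0 = fully out (down), tip 8 mm below the top face of a tube in the sleeve; 0.008 = resting on a tube beside a hole; 0.0115 = locked back on its rest, 4 mm clear of the tube; 0.016 = end stop. Its spring pushes down with 6.6 N at 0 and 11 N at 0.015. The pin is 8 mm thick with a tapered tip and blocks the sleeve when down
- pull_knob (a joint): turn of the knob in rad, counter-clockwise seen from above: 0 = cross pin along the sleeve in its deep slot, pin free to drop; 1.57 = end stop. The slot bars turning below a lift of 0.0135 m; lifted to 0.015 m, turned past 1.35 rad and lowered, the cross pin settles 0.0115 m up in a 1.5 mm deep rest and stays. To release: lift 3 mm, turn back to 0, let go
- nest_arm: tool arm with the ROUND nest, loose, bare steel, 0.72 to 0.92 kg, lies flat, 25 mm high: square tube 25x25 mm with a black nose plug at one end and a ring welded to the other. Origin: underside, below the middle one of three 11 mm holes 20 mm apart in the top face; x runs along the tube to the ring. Nose tip x = -97 mm, ring meets tube at x = +82 mm, balance point x = +33 mm
- nest_arm_middle_hole (a point): mouth of the middle pin hole in the top face of the nest arm's tube, 25 mm above the arm's origin
- nest (a point): centre of the nest's top face, at x = +112 mm, z = 25 mm in the arm's frame; the ring is 64 mm across, bore 50 mm, 25 mm high. With the middle hole under the pin only 22 mm of tube stays outside the mouth, too little for fingers, and the arm is too heavy to be carried level by the ring alone: start it in the sleeve by the tube, let it rest there, then take it again by the ring
- fork_arm: the other tool arm, NOT wanted: same tube, but with a two-pronged square fork (64 mm wide) instead of the ring; same frame; lies beside, in either of the two places
- rotor: turbine wheel with shaft, 60 mm across, 157 mm tall, standing upright at the back, bystander
- seal_plate: flat round steel seal plate, 66 mm across, 10 mm high, bystander
- wrench: combination wrench 186 mm long, 8 mm high, lying at the back, bystander
- hex_key: hex key 122x42x6 mm, lying flat, bystander
- dial: dial gauge lying on its back, case 56 mm across, 18 mm high, bystander

How it is judged (in metres and radians):
On the way, in this order (a step that is already met when the one before it is completed fails the run):
1. the plunger is locked back: the pin stays up on its rest with the knob turned and the gripper off it (value of joint plunger above 0.01 m and value of joint pull_knob above 1.2 rad and contact force between the fingers and receiver below 0.3 N), for 0.2 s.
2. the nest arm is in the sleeve with its middle hole about under the pin, the pin still held up (horizontal distance between nest_arm_middle_hole and knob_grip below 0.008 m and z of nest_arm in the frame of receiver between 0.026 and 0.035 m and value of joint plunger above 0.006 m), for 0.1 s.
At the end, for the whole second after the job is handed in: The nest arm lies level in the sleeve with its middle hole within 4 mm of the pin's axis, the knob is turned back (under 0.3 rad) and the pin has dropped fully (within 2 mm of its lowest point) into that hole; everything is at rest (value of joint plunger below 0.002 m and value of joint pull_knob below 0.3 rad and horizontal distance between nest_arm_middle_hole and knob_grip below 0.004 m and z of nest_arm in the frame of receiver between 0.027 and 0.034 m and angle between the x axis of nest_arm and the x axis of receiver, either way round below 0.06 rad and linear speed of nest_arm below 0.02 m/s); the robot touches nothing.
It fails at once if the fork arm or another bystander is pushed more than 30 mm from its place (distance of any of fork_arm, rotor, seal_plate, wrench, hex_key, dial from where it was at the start of the episode above 0.03 m).
It also fails if it takes over 72 s, if anything falls off the work surface, if the arm or the gripper's body presses on something with over 40 N, if the wrist force passes 120 N, or if a joint passes its speed limit or range.

## Working session

There is one attempt and no reset: what is moved stays moved. The work goes in short steps, Python scripts to look and compute and a tool call to move; the robot and the scene stay as the last step left them, time stands still between calls to the robot, and variables do not carry over. Pictures are saved under pics/ and viewed, at most 12 in all, crops included, and the job is handed in when it is done.

Besides the shell and the picture viewer there is one more tool, called after "Emit:" as a command line: name --pt "numbers of a row" for each row, then --argument value for the rest. servo_tool: Moves the arm, as the interface text tells. Its arguments: {"type":"object","properties":{"moves":{"type":"array","items":{"type":"array","items":{"type":"number"}}},"claw":{"type":"number"},"force":{"type":"number"}},"required":["moves"]}

```bash
ls; mkdir -p pics
cat > h.py <<'E'
from workcell import *
import numpy as np, cv2
from scipy.spatial.transform import Rotation as R
def cam(name):
    o=get_obs(); im=camera(name); return o,im
def ext(name,o=None):
    c=get_calibration(name)
    if 'rvec' in c:
        Rm=cv2.Rodrigues(np.array(c['rvec'],float))[0]; t=np.array(c['tvec'],float).ravel()
        return c,Rm.T,-Rm.T@t
    T=np.array(c['tool_from_camera']); Rt=R.from_euler('xyz',o['tcp_rot'],degrees=True).as_matrix()
    return c,Rt@T[:3,:3],Rt@T[:3,3]+np.array(o['ee_pos'])
def ray(name,uv,o=None):
    c,Rw,p=ext(name,o)
    d=np.array([(uv[0]-c['cx'])/c['fx'],(uv[1]-c['cy'])/c['fy']]); s=d.copy()
    for _ in range(20): s=d/(1+c['k1']*(s@s))
    return p,Rw@np.array([s[0],s[1],1.])
def onz(name,uv,z,o=None):
    p,d=ray(name,uv,o); return p+d*(z-p[2])/d[2]
def tri(rs):
    A=0;b=0
    for p,d in rs:
        d=d/np.linalg.norm(d); M=np.eye(3)-np.outer(d,d); A=A+M; b=b+M@p
    x=np.linalg.solve(A,b)
    return x,[float(np.linalg.norm((np.eye(3)-np.outer(d/np.linalg.norm(d),d/np.linalg.norm(d)))@(x-p))) for p,d in rs]
def proj(name,X,o=None):
    c,Rw,p=ext(name,o); v=Rw.T@(np.array(X)-p); s=v[:2]/v[2]; s=s*(1+c['k1']*(s@s))
    return np.array([s[0]*c['fx']+c['cx'],s[1]*c['fy']+c['cy']])
def save(im,n): cv2.imwrite('pics/'+n,im[:,:,::-1])
E
python3 - <<'E'
from h import *
print(get_obs())
for n in('top','side','wrist'):
    o,im=cam(n); save(im,n+'0.png'); print(n,ext(n,o))
E
```

```text
pics
{'time': 0.0, 'q': array([6.80101958e+01, 5.01242808e+00, 1.00317193e+01, 9.50997003e+01,
       1.47983827e-03, 8.99978101e+01]), 'qd': array([0.06606703, 0.01342108, 0.01846811, 0.01713655, 0.05848474,
       0.00673161]), 'joint_efforts': array([-1.98580470e-03, -5.20403767e+01,  4.64796031e+01,  1.67921913e-02,
       -2.01810935e-04, -3.41937465e-06]), 'ee_pos': array([0.20584414, 0.50976294, 0.23054584]), 'tcp_rot': array([-1.79919591e+02, -1.48291005e-03,  1.58012384e+02]), 'wrist_force': array([ 0.01407728,  0.35337925, -0.3468718 ]), 'torque': array([-0.00300883, -0.00528091,  0.01312878]), 'grasp_force': 0.0, 'opening': 0.0851362796379837}
top ({'fx': 371.79415915962034, 'fy': 371.79415915962034, 'cx': 256.29106213956777, 'cy': 196.22698592746605, 'k1': -0.0805304974288224, 'rvec': array([ 2.21351483, -1.99901871,  0.19645327]), 'tvec': array([-0.06775708,  0.60294566,  1.13052618])}, array([[ 0.10206035, -0.97479017,  0.19841322],
       [-0.99476636, -0.09903496,  0.02513893],
       [-0.00485534, -0.19994048, -0.97979601]]), array([ 0.37034948, -0.03610998,  1.22790
[... 439 characters left out ...]
3302291]))
wrist ({'fx': 329.7274150902119, 'fy': 329.7274150902119, 'cx': 264.8391624981887, 'cy': 191.3013528600617, 'k1': 0.018365123924527157, 'tool_from_camera': array([[ 1.42028583e-04, -9.55774266e-01, -2.94101229e-01,
         7.45807639e-02],
       [ 9.99999973e-01,  8.20938216e-05,  2.16134484e-04,
        -6.17207925e-04],
       [-1.82431884e-04, -2.94101252e-01,  9.55774252e-01,
        -1.41383016e-01],
       [ 0.00000000e+00,  0.00000000e+00,  0.00000000e+00,
         1.00000000e+00]])}, array([[ 0.37433654,  0.88639076,  0.27236661],
       [ 0.92729234, -0.35749777, -0.11101465],
       [-0.00103191,  0.29412031, -0.95576785]]), array([0.13654331, 0.53730843, 0.37203081]))
```

View pics/top0.png

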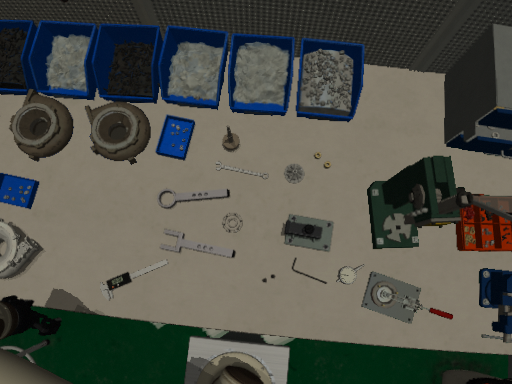

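View pics/side0.png

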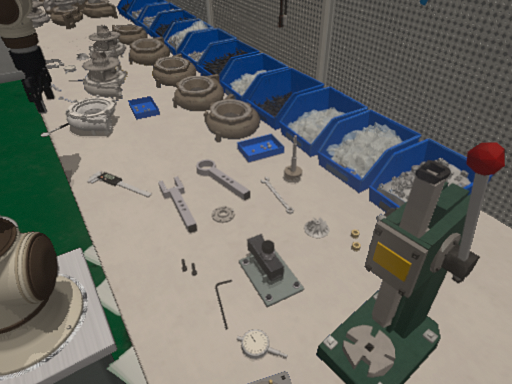

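The top view shows the nest arm (ring about (168,199), nose about (229,194)), the fork arm below it, and the receiver at about (308,232) with its mouth to the left. The side view shows the same, with the knob at about (266,247). I'll zoom in on both.

Run:
```python
import cv2,numpy as np
t=cv2.imread('pics/top0.png'); s=cv2.imread('pics/side0.png')
a=cv2.resize(t[175:265,150:350],None,fx=4,fy=4,interpolation=cv2.INTER_CUBIC)[:, :800]
cv2.imwrite('pics/c1.png',a)
b=cv2.resize(s[150:310,155:315],None,fx=3.7,fy=3.7,interpolation=cv2.INTER_CUBIC)
cv2.imwrite('pics/c2.png',b)
```

```text
(no output)
```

View pics/c1.png

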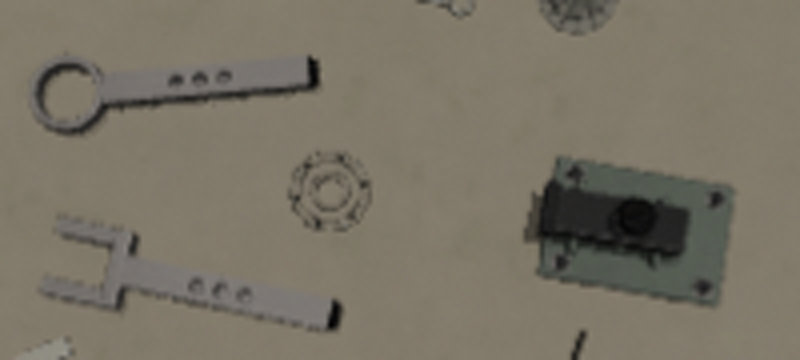

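View pics/c2.png

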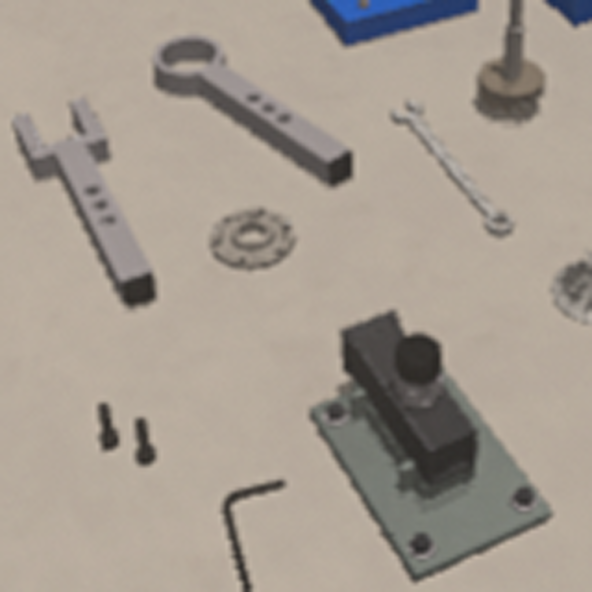

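c1 and c2 show the knob at c1 (633,216), plate corners (558,157), (735,184), (716,303), (538,277), and nest arm holes (176,80), (200,78), (224,76).

Run:
```python
from h import *
T=lambda u,v:(u/4+150-.375,v/4+175-.375)
S=lambda u,v:(u/3.7+155-.36,v/3.7+150-.36)
print('knob',tri([ray('top',T(633,216)),ray('side',S(418,360))]))
c=[onz('top',T(*p),.01)[:2] for p in[(558,157),(735,184),(716,303),(538,277)]]
c=np.array(c);print(c.round(4)); print([np.linalg.norm(c[i]-c[(i+1)%4]).round(4) for i in range(4)])
x=(c[0]+c[3]-c[1]-c[2]);print('rec +x yaw',np.degrees(np.arctan2(x[1],x[0])))
ux=x/np.linalg.norm(x); print('pin axis est',c.mean(0)+ux*.012)
for a,b in[((176,80),(254,97)),((200,78),(269,107)),((224,76),(285,118))]:
    print('hole',tri([ray('top',T(*a)),ray('side',S(*b))]),onz('top',T(*a),.025))
print('ring',onz('top',T(67,92),.025), 'nose', onz('top',T(318,72),.025))
```

```text
knob (array([ 0.51779971, -0.17612568,  0.08757049]), [0.0019287802568879867, 0.0019287802568879657])
[[ 0.5686 -0.1192]
 [ 0.5608 -0.267 ]
 [ 0.4616 -0.2578]
 [ 0.4683 -0.1114]]
[np.float64(0.148), np.float64(0.0996), np.float64(0.1465), np.float64(0.1006)]
rec +x yaw 87.17876856040989
pin axis est [ 0.51544272 -0.17684312]
hole (array([0.60011422, 0.20158316, 0.0242329 ]), [0.001722226727840406, 0.0017222267278404917]) [0.59833625 0.20201097 0.025     ]
hole (array([0.60386296, 0.18184033, 0.02439743]), [0.0018104722331350061, 0.001810472233135015]) [0.60203269 0.18235022 0.025     ]
hole (array([0.60804776, 0.16223352, 0.02338631]), [0.0021206177046565557, 0.002120617704656512]) [0.60572709 0.16270564 0.025     ]
ring [0.57906497 0.29120833 0.025     ] nose [0.6169613  0.08549203 0.025     ]
```

Emit:
servo_tool --pt "6 -12 0 -0.24" --pt "12 -26 0 -0.48" --pt "18 -40 0 -0.7" --pt "24 -53 0 -0.9" --pt "28 -62 0 -1.1" --pt "31 -68.5 0 -1.22" --pt "31 -68.5 0 -1.22" --pt "31 -68.5 0 -1.22" --pt "31 -68.5 0 -1.22" --pt "31 -68.5 0 -1.22" --pt "31 -68.5 0 -1.22" --pt "31 -68.5 0 -1.22" --pt "31 -68.5 0 -1.22" --pt "31 -68.5 0 -1.22" --pt "31 -68.5 0 -1.22" --pt "31 -68.5 0 -1.22" --pt "31 -68.5 0 -1.22" --pt "31 -68.5 0 -1.22" --pt "31 -68.5 0 -1.22" --pt "31 -68.5 0 -1.22"

```text
time: 1.82
ee_pos: [0.516, -0.1768, 0.2298]
tcp_rot: [-179.9, -0.0, 87.9]
wrist_force: [-0.4, 0.5, 0.5]
opening: 0.0853
grasp_force: 0.0
```

Run:
```python
from h import *
o,im=cam('wrist'); save(im,'w1.png'); print(o['time'],o['ee_pos'],o['tcp_rot'],o['q']); np.save('w1.npy',[o['ee_pos'],o['tcp_rot']])
print(proj('wrist',[.517,-.177,.102],o))
```

```text
1.8167 [ 0.51602748 -0.17684923  0.22980958] [-1.79861616e+02 -4.23049743e-02  8.79283289e+01] [-1.89174463e+01  4.47189165e+00  9.37242151e+00  9.50452358e+01
  3.86193559e-04  7.31541733e+01]
[266.05495783 181.94691198]
```

View pics/w1.png

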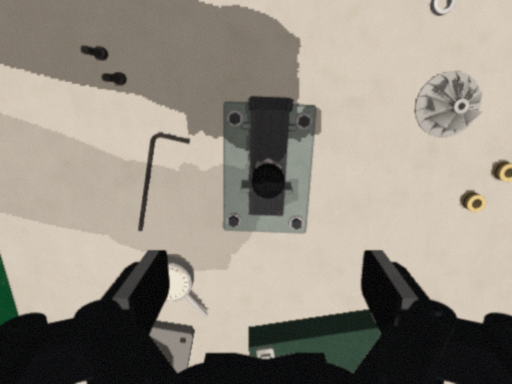

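The wrist view shows the knob at about (267,180), the bell mouth at about (270,102), and the plate spanning (224..316, 102..232). I'll measure these with masks.

Run:
```python
from h import *
im=cv2.imread('pics/w1.png'); e,r=np.load('w1.npy'); o={'ee_pos':e,'tcp_rot':r}
g=im.max(2)
roi=g[95:240,215:325]
print(np.unique((roi//10),return_counts=True))
k=((g<22)*255).astype(np.uint8)
n,l,st,ce=cv2.connectedComponentsWithStats(k[150:210,240:300])
for i in range(1,n):
    if st[i,4]>60: print('dark',st[i],ce[i]+[240,150]); 
d=((g<75)*255).astype(np.uint8); d[:95]=0;d[240:]=0;d[:,:245]=0;d[:,300:]=0
# sleeve edges by row
for v in list(range(98,160,6))+[200,206,212]:
    c=np.where(d[v]>0)[0]; print(v,c.min() if len(c) else None,c.max() if len(c) else None)
cv2.imwrite('pics/w1c.png',cv2.resize(im[90:240,215:325],None,fx=4,fy=4,interpolation=cv2.INTER_CUBIC)*1)
```

```text
(array([ 0,  1,  2,  3,  4,  5,  6,  7,  8,  9, 10, 11, 12, 13, 14, 15, 16,
       17, 18, 19, 20, 21], dtype=uint8), array([  72,  426,  379, 1100, 1546,  855,  427,  343, 1050,  433,  285,
        318, 1669,  805, 1146, 1562,   95,  110,  720,  206,  318, 2085]))
dark [ 12  14  32  26 499] [267.0260521  174.79158317]
dark [15 37 26 11 82] [267.70731707 192.85365854]
98 249 289
104 245 293
110 245 292
116 247 289
122 245 299
128 245 288
134 248 288
140 246 286
146 246 286
152 250 286
158 250 285
200 250 283
206 250 282
212 249 282
```

View pics/w1c.png

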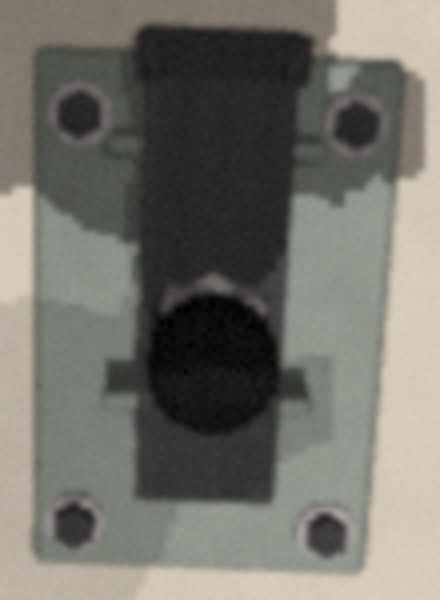

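Run:
```python
from h import *
e,r=np.load('w1.npy'); o={'ee_pos':e,'tcp_rot':r}
W=lambda u,v:(u/4+215-.375,v/4+90-.375)
T=lambda u,v:(u/4+150-.375,v/4+175-.375)
S=lambda u,v:(u/3.7+155-.36,v/3.7+150-.36)
print('knob@.102',onz('wrist',W(214,362),.102,o))
print('tri w-top',tri([ray('top',T(633,216)),ray('wrist',W(214,362),o)]))
print('tri w-side',tri([ray('side',S(418,355)),ray('wrist',W(214,362),o)]))
c=np.array([onz('wrist',W(*p),.01,o)[:2] for p in[(36,47),(403,64),(360,572),(35,562)]])
print(c.round(4),[np.linalg.norm(c[i]-c[(i+1)%4]).round(4) for i in range(4)],c.mean(0))
x=c[0]+c[1]-c[2]-c[3]; y=c[0]+c[3]-c[1]-c[2]
print(np.degrees(np.arctan2(x[1],x[0])),np.degrees(np.arctan2(y[1],y[0]))-90, c.mean(0)+x/np.linalg.norm(x)*.012)
a=onz('wrist',W(204,499),.061,o);b=onz('wrist',W(218,80),.061,o);d=b-a
print('sleeve',a,b,np.degrees(np.arctan2(d[1],d[0])))
for u in((136,499),(272,499),(140,80),(296,80),(138,30),(310,35)): print(onz('wrist',W(*u),.061,o))
```

```text
knob@.102 [ 0.51880495 -0.17546443  0.102     ]
tri w-top (array([ 0.51705361, -0.17617961,  0.09336656]), [0.002331749994972419, 0.002331749994972428])
tri w-side (array([ 0.51883113, -0.17776623,  0.09361524]), [5.973769433009104e-05, 5.973769433019808e-05])
[[ 0.4744 -0.1127]
 [ 0.5712 -0.1205]
 [ 0.5598 -0.2666]
 [ 0.4633 -0.2601]] [np.float64(0.0972), np.float64(0.1466), np.float64(0.0968), np.float64(0.1478)] [ 0.51717263 -0.18998481]
85.6165641046074 85.74734461295861 [ 0.5180898  -0.17801991]
sleeve [ 0.51498001 -0.22215382  0.061     ] [ 0.52178977 -0.11995453  0.061     ] 86.18789119285874
[ 0.49788451 -0.22156157  0.061     ]
[ 0.53206828 -0.2227434   0.061     ]
[ 0.50398037 -0.11931922  0.061     ]
[ 0.53958978 -0.12059877  0.061     ]
[ 0.5040768  -0.10835806  0.061     ]
[ 0.54289065 -0.11084508  0.061     ]
```

Emit:
servo_tool --pt "0.2 0 -4" --pt "0.2 0 -8" --pt "0.2 0 -11" --pt "0.2 0 -13.5" --pt "0.2 0 -15" --pt "0.2 0 -15.7" --pt "0.2 0 -15.7" --pt "0.2 0 -15.7"

```text
validation failed for argument at $.mo...
```

Emit:
servo_tool --pt "0.2 0 -4 0" --pt "0.2 0 -8 0" --pt "0.2 0 -11 0" --pt "0.2 0 -13.5 0" --pt "0.2 0 -15 0" --pt "0.2 0 -15.7 0" --pt "0.2 0 -15.7 0" --pt "0.2 0 -15.7 0"

```text
time: 2.53
ee_pos: [0.5182, -0.1743, 0.0754]
tcp_rot: [179.9, 0.0, 88.2]
wrist_force: [-0.5, 0.5, 1.1]
opening: 0.0855
grasp_force: 0.0
```

Emit:
servo_tool --pt "0 0 0 0" --pt "0 0 0 0" --pt "0 0 0 0" --pt "0 0 0 0" --pt "0 0 0 0" --pt "0 0 0 0" --pt "0 0 0 0" --pt "0 0 0 0" --claw 1 --force 60

```text
time: 3.2
ee_pos: [0.5183, -0.1752, 0.075]
tcp_rot: [179.9, 0.0, 88.1]
wrist_force: [-0.7, 0.7, 5.4]
opening: 0.0255
grasp_force: 59.0
```

Emit:
servo_tool --pt "0 0 0.4 0" --pt "0 0 0.8 0" --pt "0 0 1.2 0" --pt "0 0 1.5 0" --pt "0 0 1.5 0" --pt "0 0 1.5 0"

```text
time: 3.7
ee_pos: [0.5181, -0.175, 0.0881]
tcp_rot: [-180.0, -0.0, 88.1]
wrist_force: [6.0, -2.1, -11.1]
opening: 0.0257
grasp_force: 59.7
```

Emit:
servo_tool --pt "0 0 0.1 0" --pt "0 0 0.2 0" --pt "0 0 0.2 0" --pt "0 0 0.2 0"

```text
time: 4.03
ee_pos: [0.5181, -0.175, 0.0899]
tcp_rot: [-180.0, -0.0, 88.1]
wrist_force: [6.8, -2.3, -11.5]
opening: 0.0257
grasp_force: 59.7
```

Emit:
servo_tool --pt "0 0 0 0.1" --pt "0 0 0 0.2" --pt "0 0 0 0.3" --pt "0 0 0 0.4" --pt "0 0 0 0.5" --pt "0 0 0 0.6" --pt "0 0 0 0.7" --pt "0 0 0 0.8" --pt "0 0 0 0.9" --pt "0 0 0 1.0" --pt "0 0 0 1.1" --pt "0 0 0 1.2" --pt "0 0 0 1.3" --pt "0 0 0 1.4" --pt "0 0 0 1.5" --pt "0 0 0 1.54" --pt "0 0 0 1.54" --pt "0 0 0 1.54"

```text
time: 5.53
ee_pos: [0.5155, -0.1773, 0.0891]
tcp_rot: [-179.7, -0.4, 176.2]
wrist_force: [-5.6, -14.6, -11.9]
opening: 0.0258
grasp_force: 60.1
```

Run:
```python
from workcell import *
o=get_obs(); print({k:o[k].round(3) for k in('ee_pos','tcp_rot','wrist_force','torque')},o['opening'])
```

```text
{'ee_pos': array([ 0.515, -0.177,  0.089]), 'tcp_rot': array([-179.744,   -0.358,  176.23 ]), 'wrist_force': array([ -5.583, -14.563, -11.907]), 'torque': array([-3.121,  1.013, -0.017])} 0.025847437525918473
```

Emit:
servo_tool --pt "0 0 -0.15 0" --pt "0 0 -0.3 0" --pt "0 0 -0.35 0" --pt "0 0 -0.35 0" --pt "0 0 -0.35 0"

```text
time: 5.95
ee_pos: [0.5156, -0.1773, 0.0868]
tcp_rot: [-179.7, -0.3, 176.2]
wrist_force: [-8.3, -13.7, -4.3]
opening: 0.0262
grasp_force: 61.0
```

Emit:
servo_tool --pt "0 0 -0.35 0" --pt "0 0 -0.35 0" --pt "0 0 -0.35 0" --pt "0 0 -0.35 0" --pt "0 0 -0.35 0" --pt "0 0 -0.35 0" --pt "0 0 3 0" --pt "0 0 7 0" --pt "0 0 11 0" --pt "0 0 14 0" --pt "0 0 14 -0.1" --pt "0 0 14 -0.1" --claw 0

```text
time: 6.95
ee_pos: [0.5188, -0.1752, 0.2301]
tcp_rot: [-180.0, 0.2, 170.4]
wrist_force: [-0.6, 0.5, -1.5]
opening: 0.0855
grasp_force: 0.0
```

Run:
```python
from h import *
o,im=cam('wrist'); print(o['time'],o['ee_pos'],o['tcp_rot'])
_,s=cam('side'); _,t=cam('top')
p=proj('wrist',[.518,-.177,.114],o).astype(int);print(p)
a=cv2.resize(im[max(p[1]-50,0):p[1]+50,p[0]-50:p[0]+50],(400,400),interpolation=cv2.INTER_CUBIC)
a=np.clip(a.astype(float)*1.8,0,255).astype(np.uint8)
b=cv2.resize(s[220:310,225:315],(400,400),interpolation=cv2.INTER_CUBIC)
save(np.hstack([a,b]),'k2.png')
```

```text
6.95 [ 0.5188496 -0.1751825  0.2300963] [-179.9670453     0.22807582  170.37865261]
[263 184]
```

View pics/k2.png

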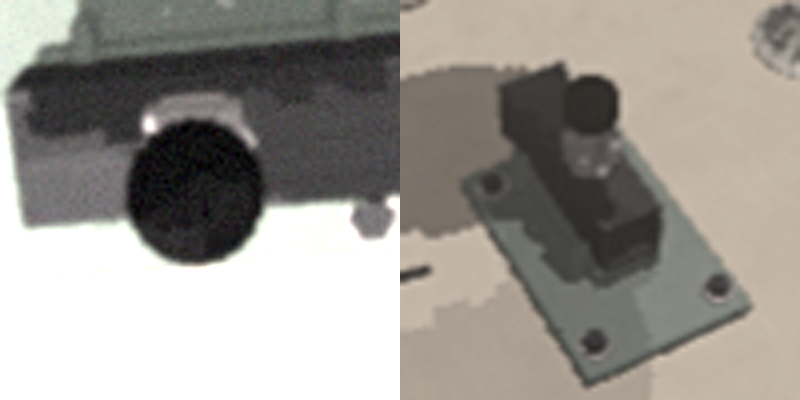

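The knob now stands higher, with the guide visible beneath it, so the pin is locked back. Next is the nest arm.

Emit:
servo_tool --pt "1 4 0 -0.12" --pt "3 8 0 -0.24" --pt "5 12 0 -0.36" --pt "7 16 0 -0.48" --pt "7.8 20 0 -0.6" --pt "7.8 24 0 -0.72" --pt "7.8 28 0 -0.84" --pt "7.8 32 0 -0.96" --pt "7.8 36 0 -1.08" --pt "7.8 37 0 -1.2" --pt "7.8 37 0 -1.22" --pt "7.8 37 0 -1.22" --pt "7.8 37 0 -1.22" --pt "7.8 37 0 -1.22"

```text
time: 8.27
ee_pos: [0.5958, 0.1941, 0.2271]
tcp_rot: [-179.9, 0.0, 100.8]
wrist_force: [-0.2, -0.3, 0.8]
opening: 0.0852
grasp_force: 0.0
```

Run:
```python
from h import *
o,im=cam('wrist'); save(im,'w3.png'); print(o['time'],o['ee_pos'],o['tcp_rot']); np.save('w3.npy',[o['ee_pos'],o['tcp_rot']])
```

```text
8.2667 [0.59580081 0.19410588 0.22712228] [-1.79932349e+02  1.67427492e-02  1.00820578e+02]
```

View pics/w3.png

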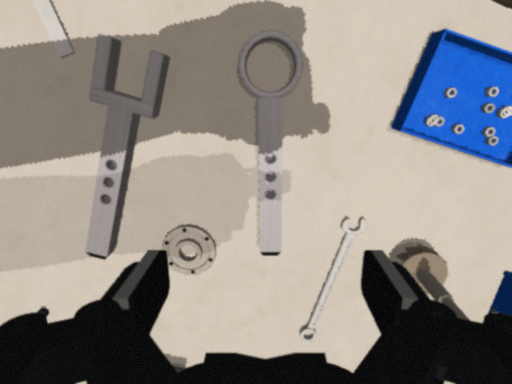

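The wrist view shows the nest arm upright in the picture: holes (270,159), (270,177), (270,195), ring centre (270,65), nose (270,252). I'll refine these.

Run:
```python
from h import *
im=cv2.imread('pics/w3.png'); e,r=np.load('w3.npy'); o={'ee_pos':e,'tcp_rot':r}
g=im.max(2)
H=[]
for v in(159,177,195):
    p=g[v-9:v+10,261:280].astype(float); w=np.clip(np.median(p)*.7-p,0,None); yy,xx=np.mgrid[v-9:v+10,261:280]
    H.append([(w*xx).sum()/w.sum(),(w*yy).sum()/w.sum()])
print(np.array(H).round(1))
P=np.array([onz('wrist',h,.025,o) for h in H]); print(P.round(4))
T=lambda u,v:(u/4+150-.375,v/4+175-.375)
print(tri([ray('wrist',H[1],o),ray('top',T(200,78))]))
for v in(215,225,235): 
    c=g[v].astype(int);print(v,c[252:290])
d=P[0]-P[2]; print('yaw',np.degrees(np.arctan2(d[1],d[0])))
q=onz('wrist',(270,65),.025,o)-P[1]; print('ring',np.linalg.norm(q),np.degrees(np.arctan2(q[1],q[0])))
u=q/np.linalg.norm(q)
print('grip pt',P[1]+.048*u, 'd',P[1]+.048*u-e)
```

```text
[[269.8 157.5]
 [270.3 177. ]
 [270.5 194.4]]
[[0.5996 0.2008 0.025 ]
 [0.6042 0.18   0.025 ]
 [0.6082 0.1608 0.025 ]]
(array([0.60266709, 0.18134754, 0.02859472]), [0.0013594911505276175, 0.0013594911505274293])
215 [212 214 212 204 198 186 172 176 190 192 186 191 188 191 192 186 189 187
 187 190 191 192 189 188 190 185 187 190 192 202 212 210 214 214 215 211
 213 213]
225 [212 213 212 212 207 197 189 185 187 189 186 188 190 191 187 184 189 187
 185 192 187 190 190 191 187 190 189 189 189 200 208 212 212 213 214 210
 215 213]
235 [214 211 212 207 197 190 185 181 182 186 188 187 189 187 189 188 186 186
 186 187 186 184 186 186 187 187 190 190 189 203 209 210 215 215 215 211
 212 212]
yaw 102.09779483997977
ring 0.11248672005075928 101.2406353172562
grip pt [0.59484253 0.22708418 0.025     ] d [-0.00095828  0.0329783  -0.20212228]
```

Emit:
servo_tool --pt "-0.1 1.5 -3 0" --pt "-0.1 3 -6.5 0" --pt "-0.1 3.3 -10 0" --pt "-0.1 3.3 -13.5 0" --pt "-0.1 3.3 -16.5 0" --pt "-0.1 3.3 -19 0" --pt "-0.1 3.3 -21 0" --pt "-0.1 3.3 -21.8 0" --pt "-0.1 3.3 -21.8 0" --pt "-0.1 3.3 -21.8 0" --pt "-0.1 3.3 -21.8 0"

```text
time: 9.23
ee_pos: [0.596, 0.228, 0.0117]
tcp_rot: [179.9, -0.0, 100.7]
wrist_force: [0.3, 0.3, 0.1]
opening: 0.0854
grasp_force: 0.0
```

Emit:
servo_tool --pt "-0.1 0 -0.4 0" --pt "-0.1 0 -0.8 0" --pt "-0.1 0 -0.8 0" --pt "-0.1 0 -0.8 0"

```text
time: 9.57
ee_pos: [0.5938, 0.228, 0.0018]
tcp_rot: [-180.0, 0.0, 100.7]
wrist_force: [-1.0, -0.2, -0.3]
opening: 0.0857
grasp_force: 0.0
```

Emit:
servo_tool --pt "0 0 0 0" --pt "0 0 0 0" --pt "0 0 0 0" --pt "0 0 0 0" --pt "0 0 0 0" --pt "0 0 0 0" --pt "0 0 0 0" --pt "0 0 0 0" --pt "0 0 0 0" --claw 1 --force 110

```text
time: 10.32
ee_pos: [0.5943, 0.2281, 0.0023]
tcp_rot: [179.9, -0.0, 100.7]
wrist_force: [0.9, -0.0, 5.2]
opening: 0.0228
grasp_force: 109.6
```

Emit:
servo_tool --pt "0 0 2 0" --pt "0 0 5 0" --pt "0 0 8 0" --pt "-1 -2 8 -0.05" --pt "-2.5 -5 8 -0.12" --pt "-4 -8.5 8 -0.2" --pt "-5 -12 8 -0.25" --pt "-5.8 -14.5 8 -0.267" --pt "-5.8 -15.1 8 -0.267" --pt "-5.8 -15.1 6 -0.267" --pt "-5.8 -15.1 4 -0.267" --pt "-5.8 -15.1 3.1 -0.267" --pt "-5.8 -15.1 3.1 -0.267" --pt "-5.8 -15.1 3.1 -0.267" --pt "-5.8 -15.1 3.1 -0.267"

```text
time: 11.57
ee_pos: [0.5362, 0.0773, 0.0334]
tcp_rot: [180.0, -0.0, 85.4]
wrist_force: [0.1, 0.0, -8.2]
opening: 0.0232
grasp_force: 109.8
```

Run:
```python
from h import *
o=get_obs(); print(o['time'],o['ee_pos'],o['tcp_rot'],o['torque'])
np.save('w4.npy',[o['ee_pos'],o['tcp_rot']])
t=camera('top'); s=camera('side'); w=camera('wrist')
save(t,'t4.png');save(s,'s4.png');save(w,'w4.png')
a=cv2.resize(t[180:255,230:340],(800,545),interpolation=cv2.INTER_CUBIC)[:,:]
f=lambda c,wd,h:cv2.resize(c,(wd,h),interpolation=cv2.INTER_CUBIC)
A=f(t[190:250,240:340],500,300); B=f(s[190:290,190:290],300,300); C=f(w,400,300)
D=f(s[200:300,200:300],400,300)
save(np.vstack([np.hstack([A,B]),np.hstack([C,D])]),'m4.png')
```

```text
11.5667 [0.53623932 0.07726699 0.03339929] [ 1.79979993e+02 -5.48939527e-03  8.54385815e+01] [ 0.10366783 -0.06836988  0.00222692]
```

View pics/m4.png

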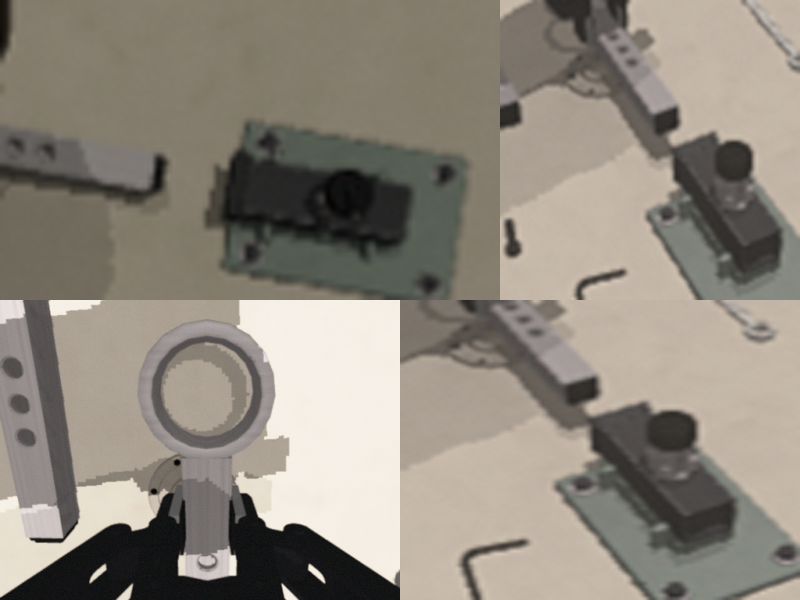

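The composite shows the nose ahead of the bell mouth and nearly collinear with the sleeve; in the wrist view the ring is at about (262,115) and the tube runs along tool x. I'll compute the held arm's axis against the sleeve axis.

Run:
```python
from h import *
e,r=np.load('w4.npy'); o={'ee_pos':e,'tcp_rot':r}
w=cv2.imread('pics/w4.png'); g=cv2.cvtColor(w,cv2.COLOR_BGR2GRAY).astype(int)
# tube edges at rows
for v in(212,220,226): 
    c=g[v]; print(v,list(c[225:305:2]))
z=.056
ring=onz('wrist',(262.4,115.2),z,o)
# fit ring: outer blob via circles
cc=cv2.HoughCircles(cv2.GaussianBlur(g.astype(np.uint8),(5,5),1),cv2.HOUGH_GRADIENT,1,50,param1=80,param2=25,minRadius=60,maxRadius=100)
print(cc)
print('ring',ring)
T=lambda u,v:(u/5+240-.4,v/5+190-.4)
P=np.array([0.518,-.177]);a=np.radians(85.8);u=np.array([np.cos(a),np.sin(a)]);n=np.array([u[1],-u[0]])
def rec(p): d=p[:2]-P; return (d@u).round(4),(d@n).round(4)
print('ring rec',rec(ring),'tcp rec',rec(e))
for p in[(0,125),(165,155)]: print('tube up edge',rec(onz('top',T(*p),.056)))
for p in[(260,157),(412,185),(255,228),(402,242)]: print('sleeve edges',rec(onz('top',T(*p),.061)))
print('knob top', rec(onz('top',T(348,193),.114)))
S=lambda u,v:(u/4+200-.4,(v-300)/3+200-.4)
print('side nose top corner near/far')
for p in[(545,401),(598,378)]:
    print(onz('side',S(p[0]-400,p[1]),.056),rec(onz('side',S(p[0]-400,p[1]),.056)))
for p in[(592-0,425),(650,402)]: print('bell',rec(onz('side',S(p[0]-400,p[1]),.061)))
```

```text
212 [np.int64(78), np.int64(74), np.int64(98), np.int64(107), np.int64(128), np.int64(142), np.int64(140), np.int64(137), np.int64(140), np.int64(140), np.int64(139), np.int64(138), np.int64(142), np.int64(142), np.int64(137), np.int64(138), np.int64(139), np.int64(142), np.int64(142), np.int64(138), np.int64(136), np.int64(139), np.int64(142), np.int64(141), np.int64(142), np.int64(144), np.int64(141), np.int64(141), np.int64(141), np.int64(134), np.int64(133), np.int64(138), np.int64(143), np.int64(139), np.int64(137), np.int64(139), np.int64(154), np.int64(164), np.int64(165), np.int64(162)]
220 [np.int64(109), np.int64(109), np.int64(112), np.int64(112), np.int64(131), np.int64(138), np.int64(141), np.int64(136), np.int64(133), np.int64(138), np.int64(142), np.int64(141), np.int64(144), np.int64(140), np.int64(140), np.int64(138), np.int64(139), np.int64(142), np.int64(144), np.int64(142), np.int64(140), np.int64(141), np.int64(142), np.int64(146), np.int64(145), np.int64(143), np.int64(145), np.int64(144), np.int64(144), np.int64(135), np.int64(136), np.int64(140), np.int64(139)
[... 833 characters left out ...]
c (np.float64(0.2549), np.float64(-0.0004))
tube up edge (np.float64(0.219), np.float64(0.0088))
tube up edge (np.float64(0.1123), np.float64(0.0081))
sleeve edges (np.float64(0.0529), np.float64(0.0166))
sleeve edges (np.float64(-0.0446), np.float64(0.0156))
sleeve edges (np.float64(0.049), np.float64(-0.0284))
sleeve edges (np.float64(-0.0435), np.float64(-0.0211))
knob top (np.float64(0.0008), np.float64(-0.0037))
side nose top corner near/far
[ 0.49416217 -0.07046867  0.056     ] (np.float64(0.1045), np.float64(-0.0316))
[ 0.53673628 -0.06489973  0.056     ] (np.float64(0.1132), np.float64(0.0105))
bell (np.float64(0.0614), np.float64(-0.02))
bell (np.float64(0.0675), np.float64(0.0238))
```

Emit:
servo_tool --pt "0.1 0 0 0.006" --pt "0.0 -1 0 0.006" --pt "-0.05 -2 0 0.006" --pt "-0.12 -3 0 0.006" --pt "-0.2 -4 0 0.006" --pt "-0.25 -4.8 0 0.006" --pt "-0.3 -5.5 0 0.006" --pt "-0.3 -5.5 0 0.006" --pt "-0.3 -5.5 0 0.006"

```text
time: 12.47
ee_pos: [0.533, 0.0215, 0.0328]
tcp_rot: [180.0, -0.0, 85.7]
wrist_force: [0.4, 0.9, -9.0]
opening: 0.0229
grasp_force: 110.1
```

Emit:
servo_tool --pt "-0.04 -0.5 0 0" --pt "-0.07 -1 0 0" --pt "-0.11 -1.5 0 0" --pt "-0.15 -2 0 0" --pt "-0.18 -2.5 0 0" --pt "-0.18 -2.5 0 0"

```text
time: 12.97
ee_pos: [0.5311, -0.004, 0.0328]
tcp_rot: [-180.0, 0.0, 85.7]
wrist_force: [0.1, 0.7, -8.5]
opening: 0.023
grasp_force: 110.1
```

Emit:
servo_tool --pt "-0.05 -0.7 0 0" --pt "-0.1 -1.4 0 0" --pt "-0.15 -2.1 0 0" --pt "-0.21 -2.8 0 0" --pt "-0.26 -3.5 0 0" --pt "-0.31 -4.2 0 0" --pt "-0.31 -4.5 0 0" --pt "-0.31 -4.5 0 0"

```text
time: 13.63
ee_pos: [0.528, -0.0489, 0.0328]
tcp_rot: [180.0, 0.0, 85.7]
wrist_force: [0.6, -1.0, -8.0]
opening: 0.023
grasp_force: 110.1
```

Emit:
servo_tool --pt "-0.05 -0.7 0 0" --pt "-0.1 -1.4 0 0" --pt "-0.15 -2.1 0 0" --pt "-0.21 -2.8 0 0" --pt "-0.26 -3.5 0 0" --pt "-0.29 -4 0 0" --pt "-0.29 -4 0 0" --pt "-0.29 -4 0 0"

```text
time: 14.3
ee_pos: [0.5251, -0.0883, 0.0328]
tcp_rot: [-180.0, -0.0, 85.7]
wrist_force: [-0.6, 0.8, -9.1]
opening: 0.0229
grasp_force: 110.1
```

Emit:
servo_tool --pt "-0.03 -0.2 -0.05 0" --pt "-0.03 -0.4 -0.1 0" --pt "-0.03 -0.4 -0.1 0" --pt "-0.03 -0.4 -0.1 0"

```text
time: 14.63
ee_pos: [0.5251, -0.0918, 0.0323]
tcp_rot: [180.0, -0.0, 85.8]
wrist_force: [0.2, 3.9, -1.0]
opening: 0.0229
grasp_force: 111.1
```

Emit:
servo_tool --pt "0 0 0 0" --pt "0 0 0 0" --pt "0 0 0 0" --pt "0 0 0 0" --pt "0 0 0 0" --pt "0 0 0 0" --pt "0 0 2 0" --pt "0 0 5 0" --pt "0 0 8 0" --pt "0 0 10 0" --pt "0 0 10 0" --pt "0 0 10 0" --claw 0

```text
time: 15.63
ee_pos: [0.5256, -0.0922, 0.133]
tcp_rot: [179.9, 0.0, 85.8]
wrist_force: [0.0, -0.0, 0.3]
opening: 0.0854
grasp_force: 0.0
```

Run:
```python
from h import *
o=get_obs(); print(o['time'],o['ee_pos'],o['tcp_rot'])
w=camera('wrist'); save(w,'w5.png'); np.save('w5.npy',[o['ee_pos'],o['tcp_rot']])
g=cv2.GaussianBlur(cv2.cvtColor(w,cv2.COLOR_RGB2GRAY),(5,5),1)
cc=cv2.HoughCircles(g,cv2.HOUGH_GRADIENT,1,50,param1=80,param2=25,minRadius=25,maxRadius=100);print(cc)
```

```text
15.6333 [ 0.5255721  -0.09218357  0.1329699 ] [1.79857986e+02 1.98210589e-02 8.57569398e+01]
[[[261.5 103.5  36.4]
  [186.5 324.5  36.8]]]
```

View pics/w5.png

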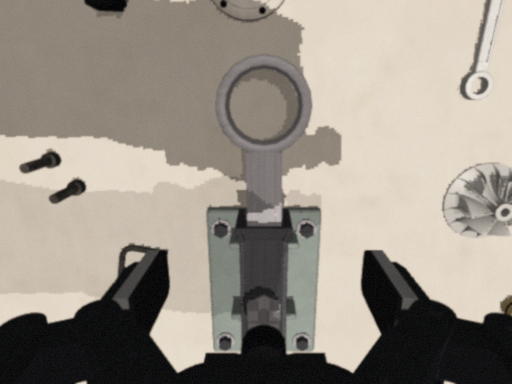

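The arm rests in the sleeve, with its ring centred at about (264,103) and the tube entering the bell mouth at about (264,215).

Run:
```python
from h import *
e,r=np.load('w5.npy'); o={'ee_pos':e,'tcp_rot':r}
w=cv2.imread('pics/w5.png'); g=cv2.cvtColor(w,cv2.COLOR_BGR2GRAY)
P=np.array([0.518,-.1768]);a=np.radians(85.8);u=np.array([np.cos(a),np.sin(a)]);n=np.array([u[1],-u[0]])
def rec(p): d=p[:2]-P; return (d@u).round(4),(d@n).round(4)
for c in[(264,103),(261.5,103.5)]: x=onz('wrist',c,.055,o); print(x,rec(x))
for v in(57,150): x=onz('wrist',(264,v),.055,o); print(rec(x))
print('tcp',rec(e), 'bolts',[rec(onz('wrist',p,.014,o)) for p in((222,230),(307,230))])
print('bell edge',rec(onz('wrist',(264,222),.06,o)))
print(g[90:116:4,205:225],g[90:116:4,302:322])
```

```text
[ 0.53046527 -0.02614495  0.055     ] (np.float64(0.1512), np.float64(0.0014))
[ 0.52884028 -0.02633526  0.055     ] (np.float64(0.1509), np.float64(-0.0002))
(np.float64(0.1785), np.float64(0.0014))
(np.float64(0.1208), np.float64(0.0014))
tcp (np.float64(0.0849), np.float64(0.0014)) bolts [(np.float64(0.0445), np.float64(-0.0348)), (np.float64(0.0444), np.float64(0.0381))]
bell edge (np.float64(0.0708), np.float64(0.0013))
[[133 132 136 137 134 137 136 136 135 138 135 126 119 122 124 124 129 128
  133 134]
 [132 132 134 135 134 138 137 134 135 134 131 119 114 115 117 122 126 126
  129 126]
 [134 137 136 137 135 137 136 138 136 135 131 119 115 122 122 128 129 133
  132 129]
 [134 136 138 136 135 135 135 134 138 132 120 118 117 119 125 129 130 135
  132 123]
 [133 134 137 135 137 133 138 138 137 131 120 119 122 124 127 133 137 138
  132 118]
 [134 134 136 134 137 137 138 135 135 133 119 116 116 119 123 130 132 135
  135 126]
 [133 134 135 134 134 133 137 136 133 136 132 112 109 113 116 123 125 128
  132 132]] [[127 126 129 128 130 128 128 135 173 208 214 215 217 214 215 215 215 217
  216 217]
 [116 121 121 124 124 126 129 126 146 190 212 216 217 219 216 215 216 216
  216 218]
 [108 120 127 129 129 128 130 128 132 174 206 214 217 213 215 216 218 217
  218 220]
 [101 115 124 125 126 124 126 125 123 147 188 213 216 217 218 216 216 215
  216 217]
 [ 95 113 128 131 127 127 131 125 127 135 182 211 220 216 219 216 217 216
  217 218]
 [110 123 129 128 131 130 127 124 131 164 201 214 218 218 218 216 217 218
  218 219]
 [118 124 126 127 126 126 123 121 151 188 211 217 216 218 217 218 217 216
  216 215]]
```

Emit:
servo_tool --pt "0.2 3 0 0" --pt "0.5 6 0 0" --pt "0.5 6.5 -2 0" --pt "0.5 6.5 -5 0" --pt "0.5 6.5 -8 0" --pt "0.5 6.5 -9.8 0" --pt "0.5 6.5 -9.8 0" --pt "0.5 6.5 -9.8 0" --pt "0.5 6.5 -9.8 0"

```text
time: 16.43
ee_pos: [0.5301, -0.0271, 0.0345]
tcp_rot: [180.0, -0.0, 85.8]
wrist_force: [0.7, 0.6, 0.8]
opening: 0.0854
grasp_force: 0.0
```

Emit:
servo_tool --pt "0 0 0 0" --pt "0 0 0 0" --pt "0 0 0 0" --pt "0 0 0 0" --pt "0 0 0 0" --pt "0 0 0 0" --pt "0 0 0 0" --claw 1 --force 60

```text
time: 17.02
ee_pos: [0.5307, -0.0272, 0.0361]
tcp_rot: [179.8, -0.0, 85.7]
wrist_force: [-3.0, -0.4, 8.9]
opening: 0.062
grasp_force: 62.9
```

Emit:
servo_tool --pt "-0.04 -0.5 0.1 0" --pt "-0.08 -1 0.1 0" --pt "-0.11 -1.5 0.1 0" --pt "-0.15 -2 0.1 0" --pt "-0.19 -2.5 0.1 0" --pt "-0.22 -3 0.1 0" --pt "-0.22 -3 0.1 0"

```text
time: 17.6
ee_pos: [0.5287, -0.056, 0.0368]
tcp_rot: [179.8, -0.2, 85.8]
wrist_force: [-2.1, 7.6, 7.7]
opening: 0.0617
grasp_force: 65.6
```

Emit:
servo_tool --pt "-0.02 -0.3 0 0" --pt "-0.04 -0.6 0 0" --pt "-0.06 -0.88 0 0" --pt "-0.06 -0.88 0 0" --pt "-0.06 -0.88 0 0"

```text
time: 18.02
ee_pos: [0.5281, -0.0641, 0.037]
tcp_rot: [179.8, -0.2, 85.8]
wrist_force: [-2.2, 11.0, 9.3]
opening: 0.0619
grasp_force: 65.8
```

Emit:
servo_tool --pt "0 0 0 0" --pt "0 0 0 0" --pt "0 0 0 0" --pt "0 0 0 0" --pt "0 0 0 0" --pt "0 0 0 0" --pt "0 0 3 0" --pt "0 0 7 0" --pt "0 0 10 0" --pt "0 0 13 0" --pt "0 0 13 0" --pt "0 0 13 0" --claw 0

```text
time: 19.02
ee_pos: [0.528, -0.066, 0.1666]
tcp_rot: [179.8, 0.0, 85.8]
wrist_force: [0.2, -0.1, -0.1]
opening: 0.0855
grasp_force: 0.0
```

Run:
```python
from h import *
o=get_obs(); print(o['time'],o['ee_pos'],o['tcp_rot'])
w=camera('wrist'); save(w,'w6.png'); np.save('w6.npy',[o['ee_pos'],o['tcp_rot']])
P=np.array([0.518,-.1768]);a=np.radians(85.8);u=np.array([np.cos(a),np.sin(a)]);n=np.array([u[1],-u[0]])
for x in(.112,.112-.032,.112+.032): print(proj('wrist',[*(P+u*x),.055],o))
g=cv2.cvtColor(w,cv2.COLOR_RGB2GRAY)
print(g[40:260:1,int(proj('wrist',[*(P+u*.112),.055],o)[0])])
print(cv2.HoughCircles(cv2.GaussianBlur(g,(5,5),1),cv2.HOUGH_GRADIENT,1,50,param1=80,param2=20,minRadius=20,maxRadius=60))
```

```text
19.0167 [ 0.52799736 -0.06599349  0.16659278] [1.79803043e+02 1.15136753e-02 8.57558649e+01]
[261.65832954 186.20029164]
[261.79219802 223.31935643]
[261.51283466 146.31217504]
[134 135 137 133 134 133 131 132 131 118 112  77  37   9   5  14  39  81
 105 100  98 112 123 129 129 128 127 128 128 128 126 130 127 127 128 129
 129 131 125 125 129 129 129 129 129 130 128 130 130 130 130 127 131 131
 131 130 128 128 129 128 130 131 130 128 128 128 127 125 129 126 128 128
 131 131 133 128 131 130 126 128 127 131 127 130 125 126 130 131 124 126
 127 129 127 125 132 128 128 128 130 128 128 119  98  79  70  72  77  87
 115 127 130 126 121 114 108 113 117 131 130 127 130 131 132 129 154 179
 194 207 211 211 211 210 208 210 209 211 210 212 209 209 211 211 209 208
 200 187 184 178 160 119 103 101 107 110 101 105 100  98  99 103 101 100
 100  97  96  87  72  69  67  75  70  71  69  72  83 123 161 176 172 167
 158 151 159 164 163 163 164 164 163 161 161 161 163 161 162 159 140 103
  86  74  47  40  51  54  56  55  54  50  50  56  53  55  54  57  56  57
  56  58  58  57]
[[[263.5 183.5  31.8]
  [248.5  26.5  36.9]
  [451.5 216.5  32.9]]]
```

View pics/w6.png

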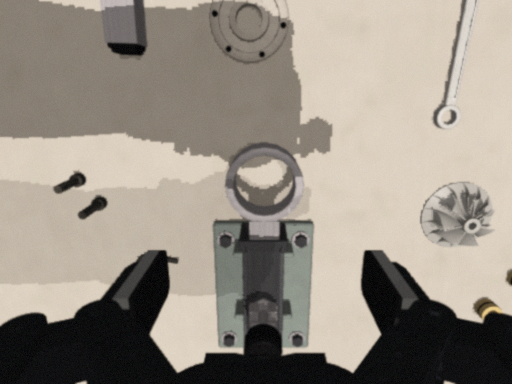

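The ring sits just outside the bell, with its rim within about 1–2 mm of the predicted pixels (261,186). Next I release the plunger.

Emit:
servo_tool --pt "-0.2 -2 2 0.12" --pt "-0.4 -4 2 0.24" --pt "-0.6 -6 2 0.36" --pt "-0.8 -8 2 0.48" --pt "-1 -10 2 0.6" --pt "-1 -11.1 2 0.72" --pt "-1 -11.1 2 0.84" --pt "-1 -11.1 2 0.96" --pt "-1 -11.1 2 1.08" --pt "-1 -11.1 2 1.2" --pt "-1 -11.1 2 1.32" --pt "-1 -11.1 2 1.44" --pt "-1 -11.1 2 1.56" --pt "-1 -11.1 -1 1.575" --pt "-1 -11.1 -4 1.575" --pt "-1 -11.1 -6.5 1.575" --pt "-1 -11.1 -7.9 1.575" --pt "-1 -11.1 -7.9 1.575" --pt "-1 -11.1 -7.9 1.575" --pt "-1 -11.1 -7.9 1.575"

```text
time: 20.73
ee_pos: [0.5172, -0.1769, 0.0863]
tcp_rot: [-180.0, 0.0, 176.0]
wrist_force: [0.7, -0.1, 0.3]
opening: 0.0855
grasp_force: 0.0
```

Emit:
servo_tool --pt "0 0 0 0" --pt "0 0 0 0" --pt "0 0 0 0" --pt "0 0 0 0" --pt "0 0 0 0" --pt "0 0 0 0" --pt "0 0 0 0" --pt "0 0 0 0" --claw 1 --force 60

```text
time: 21.4
ee_pos: [0.5172, -0.1777, 0.0866]
tcp_rot: [-179.9, 0.0, 176.0]
wrist_force: [-1.1, -4.6, 4.7]
opening: 0.0258
grasp_force: 58.8
```

Emit:
servo_tool --pt "0 0 0.15 0" --pt "0 0 0.3 0" --pt "0 0 0.4 0" --pt "0 0 0.4 0" --pt "0 0 0.4 0"

```text
time: 21.82
ee_pos: [0.5169, -0.1776, 0.0884]
tcp_rot: [-179.9, -0.1, 176.0]
wrist_force: [4.0, -6.2, -10.4]
opening: 0.0257
grasp_force: 59.6
```

Emit:
servo_tool --pt "0 0 0.1 0" --pt "0 0 0.15 0" --pt "0 0 0.15 0" --pt "0 0 0.15 0"

```text
time: 22.15
ee_pos: [0.5168, -0.1776, 0.0898]
tcp_rot: [-179.9, -0.1, 176.0]
wrist_force: [3.4, -7.2, -11.4]
opening: 0.0259
grasp_force: 59.6
```

Emit:
servo_tool --pt "0 0 0 -0.1" --pt "0 0 0 -0.2" --pt "0 0 0 -0.3" --pt "0 0 0 -0.4" --pt "0 0 0 -0.5" --pt "0 0 0 -0.6" --pt "0 0 0 -0.7" --pt "0 0 0 -0.8" --pt "0 0 0 -0.9" --pt "0 0 0 -1.0" --pt "0 0 0 -1.1" --pt "0 0 0 -1.2" --pt "0 0 0 -1.3" --pt "0 0 0 -1.4" --pt "0 0 0 -1.5" --pt "0 0 0 -1.55" --pt "0 0 0 -1.55" --pt "0 0 0 -1.55"

```text
time: 23.65
ee_pos: [0.518, -0.1769, 0.0901]
tcp_rot: [179.9, -0.0, 87.2]
wrist_force: [9.5, -3.2, -12.4]
opening: 0.0259
grasp_force: 59.8
```

Run:
```python
from workcell import *
o=get_obs(); print({k:o[k].round(3) for k in('ee_pos','tcp_rot','wrist_force','torque')},o['opening'])
```

```text
{'ee_pos': array([ 0.518, -0.177,  0.09 ]), 'tcp_rot': array([ 1.79935e+02, -7.00000e-03,  8.71790e+01]), 'wrist_force': array([  9.531,  -3.157, -12.443]), 'torque': array([-0.56 , -2.046, -0.008])} 0.02586839192992642
```

Now I'll lower with the knob held and watch how far it goes.

Emit:
servo_tool --pt "0 0 -0.2 0" --pt "0 0 -0.4 0" --pt "0 0 -0.6 0" --pt "0 0 -0.8 0" --pt "0 0 -1.0 0" --pt "0 0 -1.2 0" --pt "0 0 -1.4 0" --pt "0 0 -1.4 0" --pt "0 0 -1.4 0"

```text
time: 24.4
ee_pos: [0.5181, -0.1769, 0.0765]
tcp_rot: [179.9, -0.0, 87.2]
wrist_force: [7.5, -1.9, -10.0]
opening: 0.0256
grasp_force: 60.1
```

Emit:
servo_tool --pt "0 0 0 0" --pt "0 0 0 0" --pt "0 0 0 0" --pt "0 0 0 0" --pt "0 0 0 0" --pt "0 0 0 0" --pt "0 0 3 0" --pt "0 0 7 0" --pt "0 0 11 0" --pt "0 0 15 0" --pt "0 0 15 0" --pt "0 0 15 0" --claw 0

```text
time: 25.4
ee_pos: [0.518, -0.1772, 0.2301]
tcp_rot: [179.7, 0.1, 87.2]
wrist_force: [0.1, -0.6, -0.7]
opening: 0.0854
grasp_force: 0.0
```

Run:
```python
from h import *
o=get_obs(); w=camera('wrist'); s=camera('side')
print(o['time'],o['ee_pos'])
f=lambda c,a,b:cv2.resize(c,(a,b),interpolation=cv2.INTER_CUBIC)
w=np.clip(w[90:240,180:340].astype(float)*1.6,0,255).astype(np.uint8)
save(np.hstack([f(w,400,375),f(s[200:294,210:310],400,375)]),'f7.png')
```

```text
25.4 [ 0.51804195 -0.17717155  0.23009949]
```

View pics/f7.png

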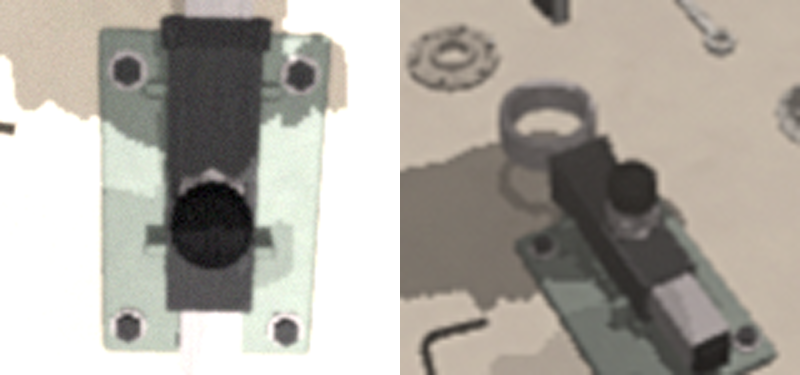

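The final view shows the nose out of the rear and the ring at the mouth. The knob is at side pixel (268,247), where it was at the start, against about 5 px higher when locked, so the pin has dropped fully.

```bash
python3 -c "
from workcell import *
print(job_done())"
```

```text
the job is handed in; nothing more can be done
None
```

The nest arm is in the receiver at its middle reach, with the knob turned back and the pin dropped by the camera check; the job was handed in at about 25 s, and no verdict was returned.

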